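Drive a worn bush out of a guide block with a drift

TASK

Take the brass drift from its forked stand and drive the worn bush out of the guide block in the vise: find the bore gently by feel, enter it from the open side and push steadily, never hard, until the whole bush has left the block and sits in the clear catch tube. Then draw the drift out and lay it back in its two forks the way it lay. Leave the bottle, the dial gauge and the new bush where they are.

Things in the scene. Friction and masses are not known exactly. Their poses are not given: they have to be found in the camera images.
- vise: Blue vise, fixed; origin on the bench, mid jaws; x = driving direction, z up, screw at -y; jaw tops z 62 mm, jaws 64 long. Holds an alloy block 38 wide (y), 34 long: open face x = -17, far face +17; bore 20 dia along x at y = 0. Clamped by hand: bore axis z 83 to 107, NOT told by this pose; feel or look. Flat top 22 above axis, flat sides, plug on -y side. Over 24 N marks it.
- bush (a joint): Worn brass bush, 20 mm long, hole 14, tight in the block's bore; slides at about 11 N, stays where left, spoiled by over 24 N. Value (m): depth of its near end inside the open face: 0.006 to 0.012 at first, 0.034 just out of the block, 0.046 against the end of the clear catch tube on the far face (27 dia, reaching to x = +54 mm of the vise).
- drift: Brass drift 124 mm long, about 0.26 kg; origin on its axis in mid grip, x along the axis to the working tip. Shaft 18.5 dia, 58 long, from grip to tip, end flat, edge broken 0.5; knurled steel grip 22 dia, 44 long (x -22 to +22); tail 18.5 dia, 22 long.
- drift_tip (a point): Centre of the drift's flat working end, 80 mm from the drift's origin along its x.
- drift_stand: Wooden base 124 x 56 x 12 mm, fixed; origin under it, z up; two steel V forks on its x axis at x = +42 and -34, 8 thick, tops 49 above the bench, 41 wide. The drift lies in them along +x, tip at the +x end, grip between the forks, axis 45 above the bench.
- new_bush: New brass bush standing on the bench, 20 mm dia, 20 high, origin under it. Leave alone.
- dial_gauge: White round dial gauge lying on the bench, 89 x 67 x 34 mm. Leave alone.
- sealant_bottle: Red bottle with a white spout, 42 mm dia, 108 high, standing; origin under it. Leave alone.

How it is judged:
On the way:
1. the drift, lying in the bore, has pushed the whole bush out of the block (value of joint bush above 0.035 m and angle between the x axis of drift and the x axis of vise, either way round below 0.12 rad and x of drift_tip in the frame of vise above 0.01 m), for 0.1 s.
At the end, for the whole second after the job is handed in: the bush's near end is at least 1 mm beyond the block's far face (value above 0.035), and the drift lies at rest in both forks of its stand, tip the way it first lay, grip between the forks (within 5 mm sideways and in height, 0.08 rad) (value of joint bush above 0.035 m and linear speed of drift below 0.02 m/s and x of drift in the frame of drift_stand between -0.012 and 0.018 m and y of drift in the frame of drift_stand between -0.005 and 0.005 m and z of drift in the frame of drift_stand between 0.04 and 0.05 m and x of drift_tip in the frame of drift_stand between 0.065 and 0.1 m and angle between the x axis of drift and the x axis of drift_stand, either way round below 0.08 rad); the robot touches nothing.
It fails at once if the drift presses on the block, its bush and tube, or the vise with more than 24 N (contact force between drift and vise above 24 N).
It fails at once if the dial gauge is shifted by more than 15 mm (distance of dial_gauge from where it was at the start of the episode above 0.015 m).
It fails at once if the new bush is shifted by more than 15 mm (distance of new_bush from where it was at the start of the episode above 0.015 m).
It fails at once if the bottle is shifted by more than 15 mm (distance of sealant_bottle from where it was at the start of the episode above 0.015 m).
It also fails if it takes over 59 s, if anything falls off the work surface, if the arm or the gripper's body presses on something with over 40 N, if the wrist force passes 120 N, or if a joint passes its speed limit or range.

ROBOT

A 6-joint arm with a two-finger parallel gripper is mounted at the origin on a cart in front of the work surface, level with it; the furniture and walls round the work are solid. World frame = base frame: x ahead of the robot, y to its left, z up, the work surface at z = 0. Lengths are in m, angles in rad, forces in N, time in s.
With the tool pointing down it reaches from about 0.2 to 0.875 m from the base axis. Payload 3.4 kg.
Tool frame: the origin (TCP) lies midway between the tips of the shut fingers; the grasp point (between the pads) lies env.pinch_z behind it (env.pinch_z is the distance from the TCP to the grasp point, in m); z points along the fingers, y is the line along which they close (so a half turn about z gives the same grasp; the last joint's range is limited). The gripper opens to 94 mm and grips with 3 to 60 N. Pads are 16 mm wide; open, the fingers measure 119 mm over their backs; the gripper's body (75 mm by 177 mm) begins 78 mm behind the grasp point.
Start: joints at [-1.221, 0.276, 1.505, -0, 1.361, -0.121], TCP at [0.261, -0.512, 0.205] pointing down, gripper open.
Joint ranges: [-2.89, 2.89], [-0.75, 2.08], [0.22, 2.7], [-1.18, 4.32], [0.11, 2.71], [-2.7, 2.7]. Speed limits (rad/s): [2.57, 2.57, 3.14, 3.14, 3.14, 3.14].

INTERFACE

Orientations are given as a rotation vector (axis times angle).
In Python, from plant import env gives the robot as it stands. The module is installed in compiled form; this text tells all that it offers.
- The arm moves only by the tool jog_arm, never from a script. Its argument "deltas" is a list of rows, each an object of numbers: "wx", "wy", "wz": the turn, a rotation vector about the tool's x, y, z in rad; "x", "y", "z": the shift along the tool's x, y, z in mm; "jaw": the opening, from -1 (shut) to 1 (fully open). In form: [{"wx": .., "wy": .., "wz": .., "x": .., "y": .., "z": .., "jaw": ..}, ...]. A call has 1 to 12 rows; each row shifts and turns the commanded pose from where the row before left it, along the tool's axes as they then stand; what a row does not reach is not made up. A row lasts 1/8 s, in which the tool goes at most 62.5 mm and 10.7 degrees, less where a joint would pass 70% of its speed; a pose out of reach is approached as far as the arm can. A call with a gripper value outside its range is refused whole. The fingers move at their own pace and stop on an object; the grip force is fixed at half the most. Time passes only in rows, so rows that do not move let the fingers close. It gives the time, the measured TCP pose, the force, the opening and the grip force at its end, in the units of the state.
- env.get_state(): the state, without advancing time (a new reading comes with each control period).
- env.snapshot(name): name is "scene" or "top" or "wrist"; returns a dict with "img" (480x640x3 uint8, red, green, blue), "vfov" (degrees; the focal length in pixels is half the picture's height over the tangent of half this angle, whatever the lens; pixels are square), "cx", "cy" (the principal point, pixels), "dist" ([k1, k2, p1, p2, k3] as OpenCV has them; the pictures are not rectified), "xyz" and "orientation" of the camera in the world. Camera axes: x right, y down, z forward; pixel columns grow to the right and rows downward; lengths in m; the calibration is good to about 2 mm. A picture is of the moment at which its call begins. There is no depth.
- env.hand_in(): hands the job in; it is judged then, once.
The state is a dict: "time": time; "q": joint angles; "joint_vel": joint speeds; "effort": joint torques, N m; "tool_pos": TCP position; "tcp_rot": TCP orientation; "wrist_force": force on the tool from outside, world axes, zero at the start; "ft_torque": the same for the moment, N m; "finger_gap": opening from 0.0 (shut) to 1.0 (fully open); "grip_force": force on a finger pad.
Only numpy, scipy, OpenCV 4.12 (cv2) and the standard library are available. Lean on these libraries where they do the work, as an engineer would, in place of code of your own. Each camera call takes 0.05 s, during which the arm holds its last target. There are 200 camera calls.

## Working session

There is one attempt and no reset: what is moved stays moved. The work goes in short steps, Python scripts to look and compute and a tool call to move; the robot and the scene stay as the last step left them, time stands still between calls to the robot, and variables do not carry over. Pictures are saved under pics/ and viewed, at most 14 in all, crops included, and the job is handed in when it is done.

Besides the shell and the picture viewer there is one more tool, called as name(argument=value, ...), one argument or row to a line, values as JSON. jog_arm: Moves the arm, as the interface text tells. Its arguments: {"type":"object","properties":{"deltas":{"type":"array"}},"required":["deltas"]}

```bash
mkdir -p pics; cat > h.py <<'E'
import numpy as np, cv2
from scipy.spatial.transform import Rotation as R
from plant import env
def cam(s):
    f=240/np.tan(np.radians(s["vfov"])/2)
    K=np.array([[f,0,s["cx"]],[0,f,s["cy"]],[0,0,1.]])
    return K,np.array(s["dist"],float),R.from_rotvec(s["orientation"]) if len(s["orientation"])==3 else R.from_quat(s["orientation"]),np.array(s["xyz"])
def ray(s,uv):
    K,d,r,c=cam(s)
    p=cv2.undistortPoints(np.array(uv,float).reshape(-1,1,2),K,d).reshape(-1,2)
    return c,r.apply(np.c_[p,np.ones(len(p))])
def onplane(s,uv,z):
    c,v=ray(s,uv); return c+v*((z-c[2])/v[:,2])[:,None]
def proj(s,P):
    K,d,r,c=cam(s)
    return cv2.projectPoints(r.inv().apply(np.atleast_2d(P)-c),np.zeros(3),np.zeros(3),K,d)[0].reshape(-1,2)
def tri(s1,uv1,s2,uv2):
    c1,v1=ray(s1,uv1);c2,v2=ray(s2,uv2);v1=v1[0];v2=v2[0]
    a=np.linalg.lstsq(np.c_[v1,-v2],c2-c1,rcond=None)[0]
    p,q=c1+a[0]*v1,c2+a[1]*v2
    return (p+q)/2,np.linalg.norm(p-q)
def snap(n,f):
    s=env.snapshot(n); cv2.imwrite(f"pics/{f}.png",s["img"][:,:,::-1]); 
    import pickle; pickle.dump(s,open(f"pics/{f}.pkl","wb")); return s
def load(f):
    import pickle; return pickle.load(open(f"pics/{f}.pkl","rb"))
E
python3 - <<'E'
from h import *
for n in("scene","top"):
    s=snap(n,n+"0"); print(n,s["xyz"],s["orientation"],s["vfov"],s["dist"])
print(env.get_state(),env.pinch_z)
E
```

```text
scene [-0.29553551 -0.4001855   0.57173739] [-1.83033227  1.13403499 -0.68638248] 44.74411032039952 [-0.14744326  0.          0.          0.          0.        ]
top [0.4208105  0.01603844 0.96777785] [-2.20203823  2.15445997 -0.11720655] 54.499179917403104 [-0.03237728  0.          0.          0.          0.        ]
{'time': 0.1, 'q': array([-1.22099316e+00,  2.76485514e-01,  1.50594050e+00, -3.58033323e-05,
        1.36065865e+00, -1.21025826e-01]), 'joint_vel': array([-0.00092569, -0.0022684 , -0.0036324 ,  0.00166614, -0.00061525,
       -0.0007145 ]), 'effort': array([ 1.61067033e-03, -4.05457485e+01, -2.37780637e+01,  7.03092059e-02,
        2.98646756e-02, -4.44035140e-05]), 'tool_pos': array([ 0.26064334, -0.5120102 ,  0.2047439 ]), 'tcp_rot': array([-3.05350020e+00, -7.32430774e-01,  3.21984924e-04]), 'wrist_force': array([-0.07286553,  0.64883798,  0.14452584]), 'ft_torque': array([-0.03467105, -0.0357062 ,  0.02106189]), 'grip_force': 0.0, 'finger_gap': 1.0023811990723501} 0.0188
```

View pics/scene0.png

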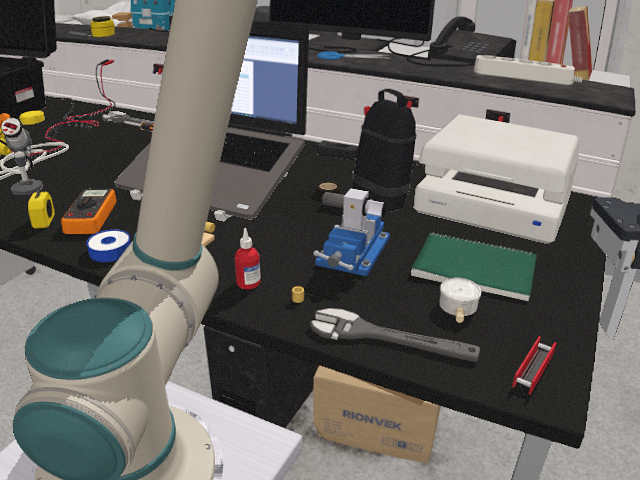

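View pics/top0.png

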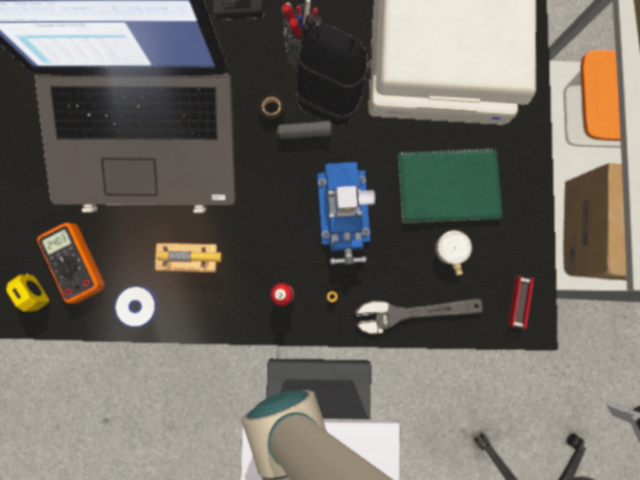

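The scene view has the vise at about (352,230), the bottle at (247,265) and the new bush at (298,295). The arm hides the stand. In the top view the stand is at (188,257), the vise at (344,205), and the clear tube points image-right at (367,198). I'll enlarge the stand and vise.

```bash
python3 - <<'E'
from h import *
a=cv2.imread("pics/top0.png"); b=cv2.imread("pics/scene0.png")
c1=cv2.resize(a[232:282,148:228],(800,500)[:2] and (480,300),interpolation=3)
c2=cv2.resize(a[155:275,310:380],(320,548)[:2] and (175,300),interpolation=3)
c3=cv2.resize(b[175:285,305:400],(259,300),interpolation=3)
im=np.zeros((600,800,3),np.uint8)
im[:300,:480]=c1
c2=cv2.resize(a[155:275,310:380],(315,540)); im[:540,485:]=c2
im[300:,:259]=c3
cv2.imwrite("pics/c.png",im)
s=load("top0")
for n,uv in dict(stand=(188,257),vise=(344,205),bottle=(282,295),nb=(332,297),dg=(454,248)).items(): print(n,onplane(s,uv,.05))
E
```

```text
stand [[0.47362279 0.26984481 0.05      ]]
vise [[ 0.58439534 -0.03584411  0.05      ]]
bottle [[0.40333567 0.08250415 0.05      ]]
nb [[ 0.4015172  -0.01540707  0.05      ]]
dg [[ 0.50316451 -0.25627811  0.05      ]]
```

View pics/c.png

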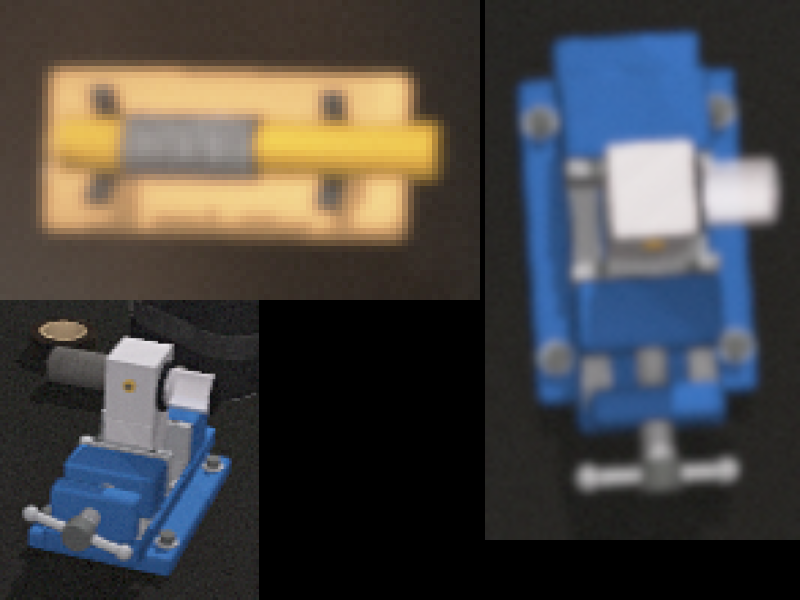

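```bash
python3 - <<'E'
from h import *
s=load("top0"); im=s["img"]; hsv=cv2.cvtColor(im,cv2.COLOR_RGB2HSV)
def ctr(m,box):
    k=np.zeros_like(m);x0,y0,x1,y1=box;k[y0:y1,x0:x1]=m[y0:y1,x0:x1]
    c=max(cv2.findContours(k,0,2)[0],key=cv2.contourArea);return c.reshape(-1,2).astype(float)
c=ctr(cv2.inRange(hsv,(8,70,120),(24,160,255)),(145,232,230,282))
P=onplane(s,c,.012)[:,:2].astype(np.float32); print("base",cv2.minAreaRect(P))
c=ctr(cv2.inRange(hsv,(20,165,120),(32,255,255)),(145,232,230,282))
P=onplane(s,c,.045)[:,:2].astype(np.float32);print("shaft",cv2.minAreaRect(P))
c=ctr(cv2.inRange(hsv,(95,120,60),(125,255,255)),(305,150,385,275))
P=onplane(s,c,.03)[:,:2].astype(np.float32);print("vise",cv2.minAreaRect(P))
c=ctr(cv2.inRange(hsv,(0,0,170),(180,40,255)),(330,180,358,212))
for z in(.105,.117,.129): print("blocktop",z,cv2.minAreaRect(onplane(s,c,z)[:,:2].astype(np.float32)))
print(R.from_rotvec(env.get_state()["tcp_rot"]).as_matrix().round(3))
w=env.snapshot("wrist");r=R.from_rotvec(env.get_state()["tcp_rot"]); print("wristcam in tool",r.inv().apply(w["xyz"]-env.get_state()["tool_pos"]),(r.inv()*R.from_rotvec(w["orientation"])).as_matrix().round(3),w["vfov"])
E
```

```text
base ((0.47577551007270813, 0.28534889221191406), (0.05755462870001793, 0.12943725287914276), 1.2884140014648438)
shaft ((0.4767052233219147, 0.23558764159679413), (0.011908753775060177, 0.05551308020949364), 1.2908767461776733)
vise ((0.586948037147522, -0.03522452712059021), (0.18275804817676544, 0.10123524069786072), 5.30089807510376)
blocktop 0.105 ((0.5905331373214722, -0.03818906843662262), (0.03934750333428383, 0.03649837523698807), 5.7300872802734375)
blocktop 0.117 ((0.5881726145744324, -0.03743484616279602), (0.03880021721124649, 0.035990744829177856), 5.7300920486450195)
blocktop 0.129 ((0.5858120918273926, -0.03668060153722763), (0.038252994418144226, 0.03548309952020645), 5.730091571807861)
[[ 0.891  0.454 -0.001]
 [ 0.454 -0.891  0.001]
 [ 0.    -0.001 -1.   ]]
wristcam in tool [ 7.95281390e-02 -4.74737993e-05 -1.78543971e-01] [[-0.001 -0.962 -0.274]
 [ 1.    -0.    -0.001]
 [ 0.001 -0.274  0.962]] 63.876078327685384
```

jog_arm(
  deltas=[
    {"wz": -0.187, "jaw": 1},
    {"wz": -0.187, "jaw": 1},
    {"wz": -0.187, "jaw": 1},
    {"wz": -0.187, "jaw": 1},
    {"wz": -0.187, "jaw": 1},
    {"wz": -0.187, "jaw": 1},
  ],
)

```text
schema error: expected keys wx, wy, wz, x, y, z, jaw
```

jog_arm(
  deltas=[
    {"x": 50.4, "y": 28.2, "jaw": 1},
    {"x": 50.4, "y": 28.2, "jaw": 1},
    {"x": 50.4, "y": 28.2, "jaw": 1},
    {"x": 50.4, "y": 28.2, "jaw": 1},
    {"x": 50.4, "y": 28.2, "jaw": 1},
    {"x": 50.4, "y": 28.2, "jaw": 1},
    {"x": 50.4, "y": 28.2, "jaw": 1},
    {"x": 50.4, "y": 28.2, "jaw": 1},
    {"x": 50.4, "y": 28.2, "jaw": 1},
    {"x": 50.4, "y": 28.2, "jaw": 1},
    {"x": 50.4, "y": 28.2, "jaw": 1},
    {"x": 50.4, "y": 28.2, "jaw": 1},
  ],
)

```text
schema error: expected keys wx, wy, wz, x, y, z, jaw
```

```bash
python3 - <<'E'
from h import *
s=snap("wrist","w1"); st=env.get_state(); print(st["tool_pos"],st["tcp_rot"],st["q"])
E
```

```text
[ 0.26068948 -0.51215084  0.20494024] [-3.05388898e+00 -7.32392156e-01  2.12374884e-04] [-1.22102033e+00  2.76376774e-01  1.50560357e+00 -7.92382533e-06
  1.36072971e+00 -1.20977164e-01]
```

View pics/w1.png

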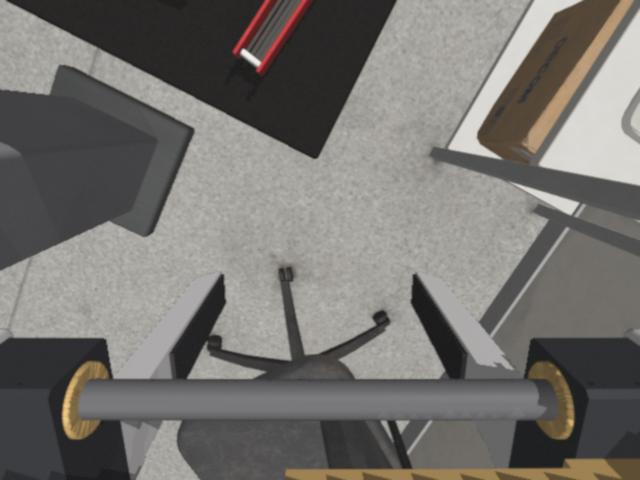

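The wrist picture shows the fingers at rows 270–400. The camera looks along the tool's +x side, and no work is in view yet. Every row needs all seven keys.

jog_arm(
  deltas=[
    {"wx": 0, "wy": 0, "wz": -0.187, "x": 0, "y": 0, "z": 0, "jaw": 1},
    {"wx": 0, "wy": 0, "wz": -0.187, "x": 0, "y": 0, "z": 0, "jaw": 1},
    {"wx": 0, "wy": 0, "wz": -0.187, "x": 0, "y": 0, "z": 0, "jaw": 1},
    {"wx": 0, "wy": 0, "wz": -0.187, "x": 0, "y": 0, "z": 0, "jaw": 1},
    {"wx": 0, "wy": 0, "wz": -0.187, "x": 0, "y": 0, "z": 0, "jaw": 1},
    {"wx": 0, "wy": 0, "wz": -0.187, "x": 0, "y": 0, "z": 0, "jaw": 1},
  ],
)

```text
time: 0.95
tool_pos: [0.2608, -0.5123, 0.2052]
tcp_rot: [-2.19, -2.252, -0.0]
wrist_force: [0.1, 0.6, 0.3]
finger_gap: 0.996
grip_force: 0.0
```

jog_arm(
  deltas=[
    {"wx": 0, "wy": 0, "wz": 0, "x": 47.5, "y": 33.6, "z": 0, "jaw": 1},
    {"wx": 0, "wy": 0, "wz": 0, "x": 47.5, "y": 33.6, "z": 0, "jaw": 1},
    {"wx": 0, "wy": 0, "wz": 0, "x": 47.5, "y": 33.6, "z": 0, "jaw": 1},
    {"wx": 0, "wy": 0, "wz": 0, "x": 47.5, "y": 33.6, "z": 0, "jaw": 1},
    {"wx": 0, "wy": 0, "wz": 0, "x": 47.5, "y": 33.6, "z": 0, "jaw": 1},
    {"wx": 0, "wy": 0, "wz": 0, "x": 47.5, "y": 33.6, "z": 0, "jaw": 1},
    {"wx": 0, "wy": 0, "wz": 0, "x": 47.5, "y": 33.6, "z": 0, "jaw": 1},
    {"wx": 0, "wy": 0, "wz": 0, "x": 47.5, "y": 33.6, "z": 0, "jaw": 1},
    {"wx": 0, "wy": 0, "wz": 0, "x": 47.5, "y": 33.6, "z": 0, "jaw": 1},
    {"wx": 0, "wy": 0, "wz": 0, "x": 47.5, "y": 33.6, "z": 0, "jaw": 1},
    {"wx": 0, "wy": 0, "wz": 0, "x": 0, "y": 0, "z": 0, "jaw": 1},
  ],
)

```text
time: 2.33
tool_pos: [0.5879, -0.0267, 0.2048]
tcp_rot: [-2.191, -2.251, -0.001]
wrist_force: [-0.9, 0.6, -0.3]
finger_gap: 0.996
grip_force: 0.0
```

```bash
python3 - <<'E'
from h import *
s=snap("wrist","w1"); st=env.get_state(); print(st["tool_pos"],st["tcp_rot"],st["q"])
E
```

```text
[ 0.58660787 -0.0286571   0.20480029] [-2.19250509e+00 -2.24904002e+00  1.51202876e-03] [-1.66990170e-01  2.95493960e-01  1.47834142e+00 -4.06265851e-04
  1.36887368e+00 -1.92364422e-01]
```

View pics/w1.png

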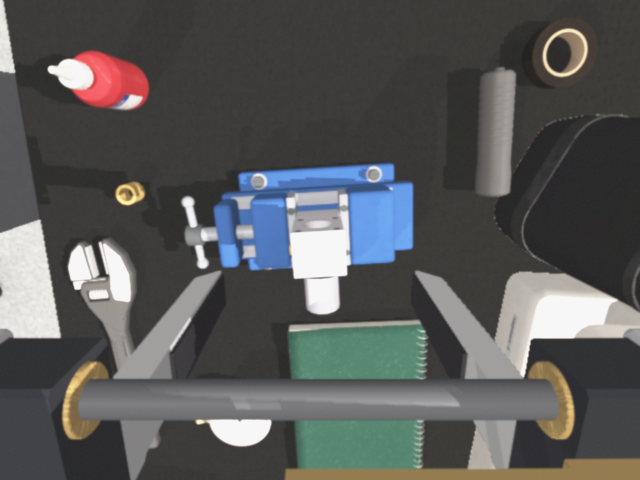

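The block's top face spans about (291–345, 229–275). Its open face sits above that, with the bore's dark arc at (318,222), and the tube is below at (321,293). I'll zoom in.

```bash
python3 - <<'E'
from h import *
a=cv2.imread("pics/w1.png"); cv2.imwrite("pics/c2.png",cv2.resize(a[195:285,280:360],(533,600),interpolation=cv2.INTER_CUBIC))
E
```

```text
(no output)
```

View pics/c2.png

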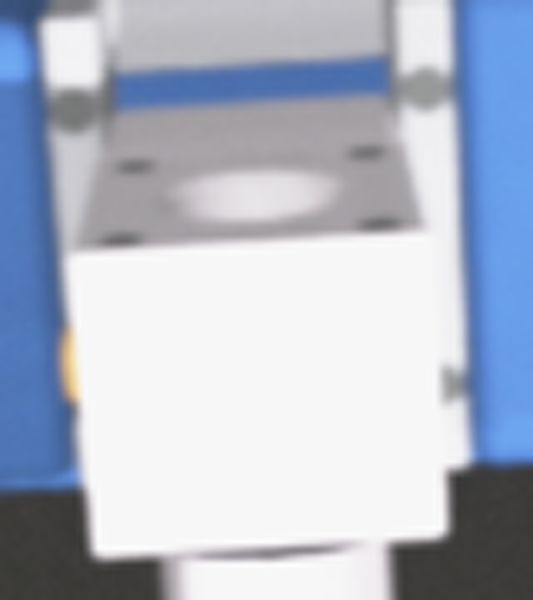

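The crop shows the block-top corners at (68,253), (434,232), (447,540) and (93,556), and the bore ellipse centred near (257,196). That is clear enough to fit the block pose.

```bash
python3 - <<'E'
from h import *
from scipy.optimize import least_squares
w=load("w1"); sc=load("scene0")
def rf(s,uv,win):
    g=cv2.cvtColor(s["img"],cv2.COLOR_RGB2GRAY)
    return cv2.cornerSubPix(g,np.array(uv,np.float32).reshape(-1,1,2),(win,win),(-1,-1),(3,50,.01)).reshape(-1,2)
cw=np.array([(68,253),(434,232),(447,540),(93,556)])/6.667+[279.6,194.6]
cr=rf(w,cw,3); print(cw.round(1).tolist(),cr.round(1).tolist())
bore=np.array([(258,196)])/6.667+[279.6,194.6]
cs=(np.array([(108,354),(128,338),(173,345),(155,361)])-[0,300])/2.726+[304.7,174.7]
# vise frame: x drive, y ; top z=22 rel. axis
A=.001*np.array([(-17,-19,22),(-17,19,22),(17,19,22),(17,-19,22),(-17,0,0)])
S=A[[0,1,2,3]]
def pts(p,M):
    c,s=np.cos(p[3]),np.sin(p[3]); return M@np.array([[c,-s,0],[s,c,0],[0,0,1]]).T+p[:3]
def f(p,use):
    r=[]
    if 'w' in use: r.append(proj(w,pts(p,A))-np.r_[cr,bore])
    if 's' in use: r.append(proj(sc,pts(p,S))-cs)
    return np.concatenate(r).ravel()
for use in('w','s','ws'):
    o=least_squares(f,[.588,-.037,.095,-1.47],args=(use,)); print(use,o.x.round(4),o.fun.reshape(-1,2).round(1).tolist())
E
```

```text
[[289.8, 232.5], [344.7, 229.4], [346.6, 275.6], [293.5, 278.0]] [[288.79998779296875, 233.60000610351562], [344.70001220703125, 229.39999389648438], [346.6000061035156, 274.8999938964844], [293.6000061035156, 278.20001220703125]]
w [ 0.5884 -0.0354  0.1041 -1.4769] [[1.0, -0.5], [-0.3, 0.2], [0.1, 0.4], [0.3, 0.4], [-1.2, -0.5]]
s [ 0.6711 -0.0049  0.0599 -1.5253] [[0.6, 0.4], [0.2, -1.0], [-0.4, -0.5], [-0.4, 1.1]]
ws [ 0.5885 -0.0366  0.101  -1.4798] [[1.5, -0.1], [-0.4, 0.8], [-0.2, 0.5], [0.6, 0.3], [-1.0, 0.1], [-1.3, 1.0], [-1.8, -1.3], [-0.7, -0.8], [-0.4, 1.7]]
```

jog_arm(
  deltas=[
    {"wx": 0, "wy": 0, "wz": 0, "x": 47, "y": -17, "z": 0, "jaw": 1},
    {"wx": 0, "wy": 0, "wz": 0, "x": 47, "y": -17, "z": 0, "jaw": 1},
    {"wx": 0, "wy": 0, "wz": 0, "x": 47, "y": -17, "z": 0, "jaw": 1},
    {"wx": 0, "wy": 0, "wz": 0, "x": 47, "y": -17, "z": 0, "jaw": 1},
    {"wx": 0, "wy": 0, "wz": 0, "x": 47, "y": -17, "z": 0, "jaw": 1},
    {"wx": 0, "wy": 0, "wz": 0, "x": 47, "y": -17, "z": 0, "jaw": 1},
    {"wx": 0, "wy": 0, "wz": 0, "x": 0, "y": 0, "z": 0, "jaw": 1},
    {"wx": 0, "wy": 0, "wz": 0, "x": 0, "y": 0, "z": 0, "jaw": 1},
  ],
)

```text
time: 3.38
tool_pos: [0.4782, 0.248, 0.2054]
tcp_rot: [2.197, 2.244, -0.001]
wrist_force: [-0.1, 0.6, 0.5]
finger_gap: 1.002
grip_force: 0.0
```

```bash
python3 - <<'E'
from h import *
s=snap("wrist","w2"); st=env.get_state(); print(st["tool_pos"],st["tcp_rot"])
E
```

```text
[0.47849062 0.24775711 0.20542145] [ 2.19807364e+00  2.24326860e+00 -1.09168645e-03]
```

View pics/w2.png

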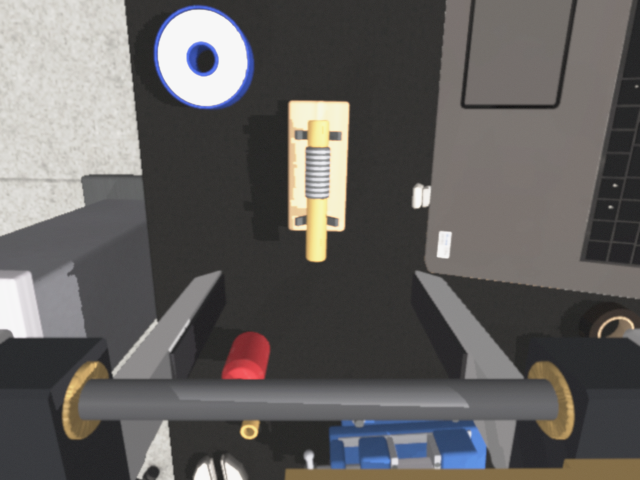

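The drift is clear in this view: tip at about (316,261), tail end at (319,121), and the grey grip between rows 148 and 199.

```bash
python3 - <<'E'
from h import *
s=load("w2"); hsv=cv2.cvtColor(s["img"],cv2.COLOR_RGB2HSV)
m=cv2.inRange(hsv,(15,115,100),(35,255,255)); m[:,:300]=0;m[:,340:]=0;m[:110]=0;m[270:]=0
cs=sorted(cv2.findContours(m,0,1)[0],key=cv2.contourArea)[-2:]
E=[]
for c in cs:
    c=c.reshape(-1,2).astype(float); P=onplane(s,c,.045)[:,:2]
    print(c.min(0),c.max(0),P.min(0),P.max(0)); r=cv2.minAreaRect(P.astype(np.float32)); print(r); E.append(r[0])
d=np.array(E[1])-E[0]; print("shaft->?",np.linalg.norm(d),"yaw",np.arctan2(-d[1]*np.sign(-d[1])*-1, d[0]*np.sign(-d[1])))
# grip ends
for r in(147,148,199,200): print(r,onplane(s,(318,r),.045+.011*0))
st=hsv.copy(); b=cv2.inRange(hsv,(8,50,120),(26,255,255)); b[:,:280]=0;b[:,355:]=0;b[:95]=0;b[235:]=0
c=max(cv2.findContours(b,0,1)[0],key=cv2.contourArea).reshape(-1,2).astype(float)
print("base",cv2.minAreaRect(onplane(s,c,.012)[:,:2].astype(np.float32)))
E
```

```text
[308. 121.] [314. 146.] [0.46786414 0.30934728] [0.47320693 0.33003913]
((0.47011590003967285, 0.3196221888065338), (0.004968107677996159, 0.020771173760294914), 3.3743128776550293)
[306. 199.] [326. 261.] [0.46726065 0.20439266] [0.48596436 0.26310834]
((0.4765097200870514, 0.2338133603334427), (0.01850714161992073, 0.05873358994722366), 0.701704204082489)
shaft->? 0.08604670812252281 yaw -1.4964213890118478
147 [[0.47666412 0.3086314  0.045     ]]
148 [[0.47668163 0.3077894  0.045     ]]
199 [[0.47760752 0.26325778 0.045     ]]
200 [[0.47762635 0.26235216 0.045     ]]
base ((0.4766467213630676, 0.2849971055984497), (0.05690000206232071, 0.1277959942817688), 0.11204337328672409)
```

jog_arm(
  deltas=[
    {"wx": 0, "wy": 0, "wz": 0.008, "x": 37.2, "y": -1.1, "z": 20, "jaw": 1},
    {"wx": 0, "wy": 0, "wz": 0, "x": 0, "y": 0, "z": 40, "jaw": 1},
    {"wx": 0, "wy": 0, "wz": 0, "x": 0, "y": 0, "z": 40, "jaw": 1},
    {"wx": 0, "wy": 0, "wz": 0, "x": 0, "y": 0, "z": 40, "jaw": 1},
    {"wx": 0, "wy": 0, "wz": 0, "x": 0, "y": 0, "z": 25, "jaw": 1},
    {"wx": 0, "wy": 0, "wz": 0, "x": 0, "y": 0, "z": 14, "jaw": 1},
    {"wx": 0, "wy": 0, "wz": 0, "x": 0, "y": 0, "z": 0, "jaw": 0.2},
    {"wx": 0, "wy": 0, "wz": 0, "x": 0, "y": 0, "z": 0, "jaw": 0},
  ],
)

```text
time: 4.42
tool_pos: [0.4774, 0.2866, 0.0275]
tcp_rot: [2.206, 2.236, 0.003]
wrist_force: [0.1, -0.1, -0.2]
finger_gap: 0.822
grip_force: 0.0
```

jog_arm(
  deltas=[
    {"wx": 0, "wy": 0, "wz": 0, "x": -1, "y": -0.8, "z": 1, "jaw": -0.3},
    {"wx": 0, "wy": 0, "wz": 0, "x": 0, "y": 0, "z": 0, "jaw": -0.5},
    {"wx": 0, "wy": 0, "wz": 0, "x": 0, "y": 0, "z": 0, "jaw": -0.5},
    {"wx": 0, "wy": 0, "wz": 0, "x": 0, "y": 0, "z": 0, "jaw": -1},
    {"wx": 0, "wy": 0, "wz": 0, "x": 0, "y": 0, "z": 0, "jaw": -1},
    {"wx": 0, "wy": 0, "wz": 0, "x": 0, "y": 0, "z": 0, "jaw": -1},
  ],
)

```text
time: 5.18
tool_pos: [0.4766, 0.2858, 0.0257]
tcp_rot: [2.205, 2.236, 0.003]
wrist_force: [2.1, 0.1, -0.9]
finger_gap: 0.223
grip_force: 30.0
```

jog_arm(
  deltas=[
    {"wx": 0, "wy": 0, "wz": 0, "x": 0, "y": 0, "z": -10, "jaw": -1},
    {"wx": 0, "wy": 0, "wz": 0, "x": 0, "y": 0, "z": -30, "jaw": -1},
    {"wx": 0, "wy": 0, "wz": 0, "x": 0, "y": 0, "z": -40, "jaw": -1},
    {"wx": 0, "wy": 0, "wz": 0, "x": 0, "y": 0, "z": -40, "jaw": -1},
    {"wx": 0, "wy": 0, "wz": -0.079, "x": 0, "y": 0, "z": -19, "jaw": -1},
    {"wx": 0, "wy": 0, "wz": 0, "x": -35, "y": 11.7, "z": 0, "jaw": -1},
    {"wx": 0, "wy": 0, "wz": 0, "x": -50, "y": 16.6, "z": 0, "jaw": -1},
    {"wx": 0, "wy": 0, "wz": 0, "x": -50, "y": 16.6, "z": 0, "jaw": -1},
    {"wx": 0, "wy": 0, "wz": 0, "x": -50, "y": 16.6, "z": 0, "jaw": -1},
    {"wx": 0, "wy": 0, "wz": 0, "x": -35, "y": 11.7, "z": 0, "jaw": -1},
    {"wx": 0, "wy": 0, "wz": 0, "x": -26, "y": 8.5, "z": 0, "jaw": -1},
    {"wx": 0, "wy": 0, "wz": 0, "x": 0, "y": 0, "z": 0, "jaw": -1},
  ],
)

```text
time: 6.68
tool_pos: [0.5796, 0.0467, 0.1642]
tcp_rot: [-2.119, -2.319, 0.001]
wrist_force: [-0.2, 0.5, -2.3]
finger_gap: 0.223
grip_force: 30.0
```

jog_arm(
  deltas=[
    {"wx": 0, "wy": 0, "wz": 0, "x": 0, "y": 0, "z": 0, "jaw": -1},
    {"wx": 0, "wy": 0, "wz": 0, "x": 0, "y": 0, "z": 0, "jaw": -1},
  ],
)

```text
time: 6.92
tool_pos: [0.5788, 0.0495, 0.1645]
tcp_rot: [-2.114, -2.323, 0.0]
wrist_force: [0.0, 0.4, -3.0]
finger_gap: 0.226
grip_force: 30.0
```

```bash
python3 - <<'E'
from h import *
st=env.get_state(); print(st["tool_pos"],R.from_rotvec(st["tcp_rot"]).as_matrix().round(4),st["wrist_force"],st["ft_torque"])
a=snap("top","t3")["img"][:,:,::-1]; w=snap("wrist","w3")["img"][:,:,::-1]; sc=snap("scene","s3")["img"][:,:,::-1]
im=np.zeros((600,800,3),np.uint8)
im[:300,:400]=cv2.resize(w,(400,300)); im[:300,400:]=cv2.resize(a[150:270,270:430],(400,300),interpolation=2)
im[300:,:400]=cv2.resize(sc[170:290,270:430],(400,300),interpolation=2); cv2.imwrite("pics/c3.png",im)
E
```

```text
[0.57884599 0.04945607 0.1644842 ] [[-9.410e-02  9.956e-01 -7.000e-04]
 [ 9.956e-01  9.410e-02  5.000e-04]
 [ 5.000e-04 -7.000e-04 -1.000e+00]] [ 0.00402972  0.38201542 -2.97126043] [ 0.02995785 -0.09607644 -0.01235374]
```

View pics/c3.png

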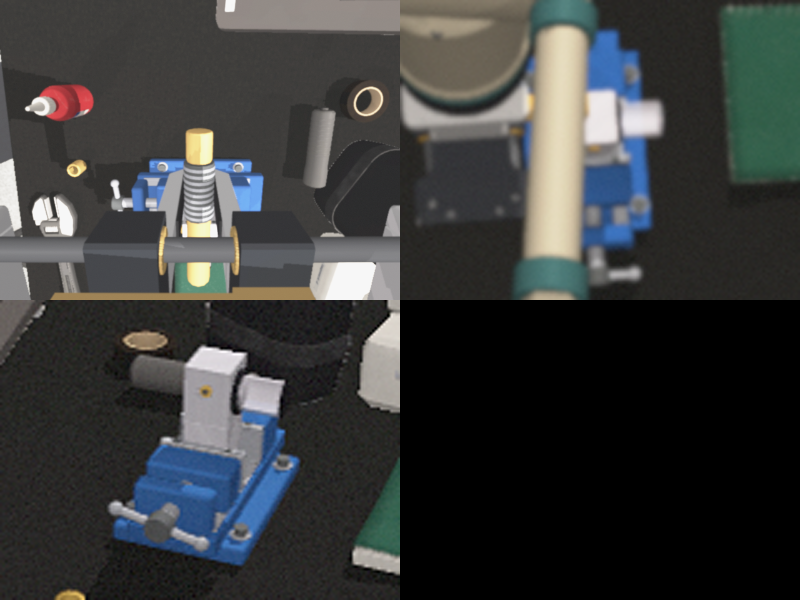

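The drift is held centred in the fingers and straight along tool x (half-size wrist view, tail (199,131), tip (199,285)). The tip now sits over the block. Next I'll feel for the top face.

jog_arm(
  deltas=[
    {"wx": 0, "wy": 0, "wz": 0, "x": 0, "y": 1.8, "z": 20, "jaw": -1},
    {"wx": 0, "wy": 0, "wz": 0, "x": 0, "y": 0, "z": 16, "jaw": -1},
    {"wx": 0, "wy": 0, "wz": 0, "x": 0, "y": 0, "z": 7, "jaw": -1},
    {"wx": 0, "wy": 0, "wz": 0, "x": 0, "y": 0, "z": 0, "jaw": -1},
    {"wx": 0, "wy": 0, "wz": 0, "x": 0, "y": 0, "z": 0, "jaw": -1},
  ],
)

```text
time: 7.7
tool_pos: [0.5819, 0.0485, 0.1219]
tcp_rot: [2.115, 2.322, 0.001]
wrist_force: [0.1, -0.4, -2.1]
finger_gap: 0.227
grip_force: 30.0
```

jog_arm(
  deltas=[
    {"wx": 0, "wy": 0, "wz": 0, "x": 0, "y": 0, "z": 1, "jaw": -1},
    {"wx": 0, "wy": 0, "wz": 0, "x": 0, "y": 0, "z": 1, "jaw": -1},
  ],
)

```text
time: 7.95
tool_pos: [0.5816, 0.0484, 0.1198]
tcp_rot: [2.115, 2.322, 0.001]
wrist_force: [0.0, 0.2, -3.3]
finger_gap: 0.226
grip_force: 30.0
```

jog_arm(
  deltas=[
    {"wx": 0, "wy": 0, "wz": 0, "x": 0, "y": 0, "z": 1, "jaw": -1},
  ],
)

```text
time: 8.07
tool_pos: [0.5814, 0.0484, 0.1185]
tcp_rot: [2.116, 2.322, 0.0]
wrist_force: [-0.9, 0.8, -1.7]
finger_gap: 0.222
grip_force: 30.0
```

jog_arm(
  deltas=[
    {"wx": 0, "wy": 0, "wz": 0, "x": 0, "y": 0, "z": 1, "jaw": -1},
  ],
)

```text
time: 8.2
tool_pos: [0.5814, 0.0484, 0.1175]
tcp_rot: [2.116, 2.322, 0.0]
wrist_force: [-0.3, 0.0, -1.4]
finger_gap: 0.223
grip_force: 30.0
```

jog_arm(
  deltas=[
    {"wx": 0, "wy": 0, "wz": 0, "x": 0, "y": 0, "z": 1, "jaw": -1},
  ],
)

```text
time: 8.32
tool_pos: [0.5814, 0.0485, 0.1164]
tcp_rot: [2.116, 2.322, -0.0]
wrist_force: [1.1, -0.2, -2.6]
finger_gap: 0.223
grip_force: 30.0
```

jog_arm(
  deltas=[
    {"wx": 0, "wy": 0, "wz": 0, "x": 0, "y": 0, "z": 1, "jaw": -1},
  ],
)

```text
time: 8.45
tool_pos: [0.5814, 0.0484, 0.1154]
tcp_rot: [2.116, 2.322, -0.0]
wrist_force: [1.0, -0.5, -2.3]
finger_gap: 0.226
grip_force: 30.0
```

```bash
python3 - <<'E'
from h import *
st=env.get_state(); print(st["tool_pos"],st["wrist_force"],st["ft_torque"])
E
```

```text
[0.5813974  0.04843688 0.11535697] [ 1.00421489 -0.45073755 -2.34392413] [ 0.02250577 -0.10922251  0.01823063]
```

jog_arm(
  deltas=[
    {"wx": 0, "wy": 0, "wz": 0, "x": 0, "y": 0, "z": 1, "jaw": -1},
  ],
)

```text
time: 8.57
tool_pos: [0.5814, 0.0484, 0.1144]
tcp_rot: [2.116, 2.322, -0.0]
wrist_force: [0.3, 0.0, -2.7]
finger_gap: 0.226
grip_force: 30.0
```

jog_arm(
  deltas=[
    {"wx": 0, "wy": 0, "wz": 0, "x": 0, "y": 0, "z": 1, "jaw": -1},
  ],
)

```text
time: 8.7
tool_pos: [0.5814, 0.0484, 0.1134]
tcp_rot: [2.116, 2.322, -0.0]
wrist_force: [-0.3, 0.2, -1.4]
finger_gap: 0.227
grip_force: 30.0
```

```bash
python3 - <<'E'
from h import *
st=env.get_state(); print(st["tool_pos"],st["wrist_force"],st["ft_torque"])
E
```

```text
[0.58139865 0.04844295 0.1133668 ] [-0.29096742  0.16426826 -1.43543377] [ 0.01643437 -0.07008991  0.06168517]
```

jog_arm(
  deltas=[
    {"wx": 0, "wy": 0, "wz": 0, "x": 0, "y": 0, "z": 0.7, "jaw": -1},
  ],
)

```text
time: 8.82
tool_pos: [0.5814, 0.0484, 0.1127]
tcp_rot: [2.116, 2.322, -0.0]
wrist_force: [0.2, -0.9, -2.4]
finger_gap: 0.227
grip_force: 30.0
```

jog_arm(
  deltas=[
    {"wx": 0, "wy": 0, "wz": 0, "x": 0, "y": 0, "z": 0.7, "jaw": -1},
  ],
)

```text
time: 8.95
tool_pos: [0.5814, 0.0485, 0.112]
tcp_rot: [2.116, 2.322, -0.0]
wrist_force: [-0.7, -0.9, -1.6]
finger_gap: 0.228
grip_force: 30.0
```

```bash
python3 - <<'E'
from h import *
st=env.get_state(); print(st["tool_pos"],st["wrist_force"],st["ft_torque"])
E
```

```text
[0.58137762 0.04848121 0.11203308] [-0.74215881 -0.90026466 -1.61457456] [ 0.06570484 -0.09212802 -0.02991173]
```

jog_arm(
  deltas=[
    {"wx": 0, "wy": 0, "wz": 0, "x": 0, "y": 0, "z": 0.7, "jaw": -1},
  ],
)

```text
time: 9.07
tool_pos: [0.5814, 0.0486, 0.1114]
tcp_rot: [2.116, 2.322, 0.0]
wrist_force: [-0.7, 0.1, -1.2]
finger_gap: 0.228
grip_force: 30.0
```

jog_arm(
  deltas=[
    {"wx": 0, "wy": 0, "wz": 0, "x": 0, "y": 0, "z": 0.7, "jaw": -1},
  ],
)

```text
time: 9.2
tool_pos: [0.5814, 0.0486, 0.1108]
tcp_rot: [2.116, 2.322, 0.0]
wrist_force: [-1.3, 1.2, -1.1]
finger_gap: 0.224
grip_force: 30.0
```

```bash
python3 - <<'E'
from h import *
st=env.get_state(); print(st["tool_pos"],st["wrist_force"],st["ft_torque"])
E
```

```text
[0.5813999  0.04861707 0.11080979] [-1.34305073  1.19075138 -1.08359724] [ 0.09470636  0.01315223 -0.03735814]
```

jog_arm(
  deltas=[
    {"wx": 0, "wy": 0, "wz": 0, "x": 0, "y": 0, "z": 0.7, "jaw": -1},
  ],
)

```text
time: 9.32
tool_pos: [0.5815, 0.0487, 0.1102]
tcp_rot: [2.116, 2.322, 0.001]
wrist_force: [-0.7, 1.1, -0.1]
finger_gap: 0.22
grip_force: 30.0
```

jog_arm(
  deltas=[
    {"wx": 0, "wy": 0, "wz": 0, "x": 0, "y": 0, "z": 0, "jaw": -1},
  ],
)

```text
time: 9.45
tool_pos: [0.5814, 0.0486, 0.1101]
tcp_rot: [2.116, 2.322, 0.0]
wrist_force: [-0.8, 1.2, -0.3]
finger_gap: 0.225
grip_force: 30.0
```

```bash
python3 - <<'E'
from h import *
st=env.get_state(); print(st["tool_pos"],st["wrist_force"],st["ft_torque"])
E
```

```text
[0.58140587 0.0486387  0.11013791] [-0.83746108  1.19373488 -0.30059423] [ 0.09370145  0.00209187 -0.00128824]
```

Contact with the top shows at TCP z ≈ 0.112, which puts the bore axis at TCP z ≈ 0.080–0.081. Now the +y side of the block.

jog_arm(
  deltas=[
    {"wx": 0, "wy": 0, "wz": 0, "x": 0, "y": 0, "z": -10, "jaw": -1},
    {"wx": 0, "wy": 0, "wz": 0, "x": 6, "y": 20, "z": 0, "jaw": -1},
    {"wx": 0, "wy": 0, "wz": 0, "x": 0, "y": 15, "z": 0, "jaw": -1},
    {"wx": 0, "wy": 0, "wz": 0, "x": 0, "y": 0, "z": 18, "jaw": -1},
    {"wx": 0, "wy": 0, "wz": 0, "x": 0, "y": 0, "z": 15, "jaw": -1},
    {"wx": 0, "wy": 0, "wz": 0, "x": 0, "y": 0, "z": 0, "jaw": -1},
    {"wx": 0, "wy": 0, "wz": 0, "x": 0, "y": 0, "z": 0, "jaw": -1},
  ],
)

```text
time: 10.32
tool_pos: [0.6159, 0.0575, 0.0872]
tcp_rot: [2.116, 2.322, 0.0]
wrist_force: [0.5, -0.4, -2.0]
finger_gap: 0.225
grip_force: 30.0
```

```bash
cat >> h.py <<'E'
def V(c=(.5885,-.036),yaw=-1.4777):
    st=env.get_state(); d=st["tool_pos"][:2]-np.array(c); u=np.array([np.cos(yaw),np.sin(yaw)]); v=np.array([-u[1],u[0]])
    f=st["wrist_force"]; print("t%.2f vise x %.1f y %.1f tcpz %.1f mm | F along x %.1f y %.1f z %.1f"%(st["time"],1e3*d@u,1e3*d@v,1e3*st["tool_pos"][2],f[:2]@u,f[:2]@v,f[2]),"T",(st["ft_torque"]).round(3))
E
python3 -c "
from h import *
V()
w=snap('wrist','w4')
hsv=cv2.cvtColor(w['img'],cv2.COLOR_RGB2HSV); m=cv2.inRange(hsv,(15,115,80),(35,255,255)); m[:,:280]=0; m[:,360:]=0
for c in sorted(cv2.findContours(m,0,1)[0],key=cv2.contourArea)[-3:]: print(cv2.boundingRect(c))
"
```

```text
t10.32 vise x -90.6 y 36.0 tcpz 87.2 mm | F along x 0.4 y 0.5 z -2.0 T [ 0.006 -0.063 -0.043]
```

jog_arm(
  deltas=[
    {"wx": 0, "wy": 0, "wz": 0, "x": 0, "y": -4, "z": 0, "jaw": -1},
    {"wx": 0, "wy": 0, "wz": 0, "x": 0, "y": -1, "z": 0, "jaw": -1},
  ],
)

```text
time: 10.62
tool_pos: [0.6104, 0.0572, 0.0874]
tcp_rot: [2.116, 2.322, 0.0]
wrist_force: [-0.7, -0.7, -1.7]
finger_gap: 0.225
grip_force: 30.0
```

jog_arm(
  deltas=[
    {"wx": 0, "wy": 0, "wz": 0, "x": 0, "y": -1, "z": 0, "jaw": -1},
  ],
)

```text
time: 10.75
tool_pos: [0.6097, 0.0571, 0.0873]
tcp_rot: [2.115, 2.322, 0.0]
wrist_force: [0.6, -0.0, -3.0]
finger_gap: 0.224
grip_force: 30.0
```

jog_arm(
  deltas=[
    {"wx": 0, "wy": 0, "wz": 0, "x": 0, "y": -1, "z": 0, "jaw": -1},
  ],
)

```text
time: 10.88
tool_pos: [0.6087, 0.057, 0.0871]
tcp_rot: [2.116, 2.322, 0.0]
wrist_force: [-0.5, -0.1, -2.3]
finger_gap: 0.228
grip_force: 30.0
```

```bash
python3 -c "
from h import *
V()"
```

```text
t10.88 vise x -90.8 y 28.8 tcpz 87.1 mm | F along x 0.1 y -0.5 z -2.3 T [ 0.006 -0.055  0.001]
```

jog_arm(
  deltas=[
    {"wx": 0, "wy": 0, "wz": 0, "x": 0, "y": -0.7, "z": 0, "jaw": -1},
  ],
)

```text
time: 11.0
tool_pos: [0.6085, 0.057, 0.0871]
tcp_rot: [2.115, 2.322, 0.001]
wrist_force: [1.3, -0.2, -2.3]
finger_gap: 0.224
grip_force: 30.0
```

jog_arm(
  deltas=[
    {"wx": 0, "wy": 0, "wz": 0, "x": 0, "y": -0.7, "z": 0, "jaw": -1},
  ],
)

```text
time: 11.12
tool_pos: [0.6082, 0.057, 0.0872]
tcp_rot: [2.115, 2.322, 0.002]
wrist_force: [1.0, 0.7, -2.3]
finger_gap: 0.228
grip_force: 30.0
```

jog_arm(
  deltas=[
    {"wx": 0, "wy": 0, "wz": 0, "x": 0, "y": -0.7, "z": 0, "jaw": -1},
  ],
)

```text
time: 11.25
tool_pos: [0.6077, 0.057, 0.0872]
tcp_rot: [2.114, 2.321, 0.003]
wrist_force: [2.6, 1.1, -2.7]
finger_gap: 0.226
grip_force: 30.0
```

```bash
python3 -c "
from h import *
V()"
```

```text
t11.25 vise x -90.8 y 27.8 tcpz 87.2 mm | F along x -0.8 y 2.7 z -2.7 T [ 0.218 -0.63   0.211]
```

The side is felt at vise y ≈ 28.6, so the bore sits at y ≈ +0.3. I'll line up in front of the bore.

jog_arm(
  deltas=[
    {"wx": 0, "wy": 0, "wz": 0, "x": 0, "y": 4, "z": 0, "jaw": -1},
    {"wx": 0, "wy": 0, "wz": 0, "x": 20, "y": 0, "z": 0, "jaw": -1},
    {"wx": 0, "wy": 0, "wz": 0, "x": 0, "y": -15, "z": 3, "jaw": -1},
    {"wx": 0, "wy": 0, "wz": 0, "x": 0, "y": -15, "z": 3.5, "jaw": -1},
    {"wx": 0, "wy": 0, "wz": 0, "x": 0, "y": 0, "z": 0, "jaw": -1},
    {"wx": 0, "wy": 0, "wz": 0, "x": 0, "y": 0, "z": 0, "jaw": -1},
    {"wx": 0, "wy": 0, "wz": 0, "x": 0, "y": 0, "z": 0, "jaw": -1},
  ],
)

```text
time: 12.12
tool_pos: [0.5797, 0.0746, 0.0806]
tcp_rot: [2.115, 2.322, 0.001]
wrist_force: [-0.9, 1.4, -2.6]
finger_gap: 0.226
grip_force: 30.0
```

```bash
python3 -c "
from h import *
V();w=snap('wrist','w5'); cv2.imwrite('pics/c5.png',cv2.resize(w['img'][180:480,220:420,::-1],(400,600)))"
```

```text
t12.12 vise x -111.0 y 1.5 tcpz 80.6 mm | F along x -1.5 y -0.7 z -2.6 T [ 0.037 -0.08   0.002]
```

View pics/c5.png

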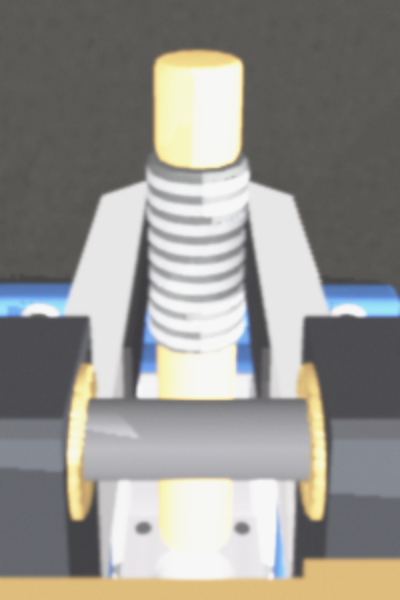

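The crop shows the shaft tip centred at col 196. The face's bolt holes are at (143,527) and (242,527), midpoint 192.5, so the shaft is about 1 mm too far +y. That agrees with the feel. I'll shift over and approach.

jog_arm(
  deltas=[
    {"wx": 0, "wy": 0, "wz": 0, "x": -5, "y": -1, "z": 0, "jaw": -1},
    {"wx": 0, "wy": 0, "wz": 0, "x": -4, "y": 0, "z": 0, "jaw": -1},
    {"wx": 0, "wy": 0, "wz": 0, "x": -2, "y": 0, "z": 0, "jaw": -1},
    {"wx": 0, "wy": 0, "wz": 0, "x": -1, "y": 0, "z": 0, "jaw": -1},
  ],
)

```text
time: 12.68
tool_pos: [0.5791, 0.062, 0.0804]
tcp_rot: [2.116, 2.322, 0.0]
wrist_force: [-0.0, -0.5, -3.2]
finger_gap: 0.226
grip_force: 30.0
```

jog_arm(
  deltas=[
    {"wx": 0, "wy": 0, "wz": 0, "x": -1, "y": 0, "z": 0, "jaw": -1},
  ],
)

```text
time: 12.8
tool_pos: [0.5791, 0.0612, 0.0804]
tcp_rot: [-2.116, -2.322, 0.0]
wrist_force: [-0.0, 0.0, -2.9]
finger_gap: 0.224
grip_force: 30.0
```

jog_arm(
  deltas=[
    {"wx": 0, "wy": 0, "wz": 0, "x": -1, "y": 0, "z": 0, "jaw": -1},
  ],
)

```text
time: 12.92
tool_pos: [0.5792, 0.0603, 0.0805]
tcp_rot: [2.116, 2.322, 0.0]
wrist_force: [0.2, 0.2, -2.0]
finger_gap: 0.226
grip_force: 30.0
```

```bash
python3 -c "
from h import *
V()"
```

```text
t12.93 vise x -96.7 y -0.3 tcpz 80.5 mm | F along x -0.2 y 0.3 z -2.0 T [ 0.021 -0.108 -0.033]
```

jog_arm(
  deltas=[
    {"wx": 0, "wy": 0, "wz": 0, "x": 0, "y": 0.6, "z": 0, "jaw": -1},
  ],
)

```text
time: 13.05
tool_pos: [0.5798, 0.0603, 0.0804]
tcp_rot: [2.116, 2.322, -0.0]
wrist_force: [0.4, 0.1, -2.0]
finger_gap: 0.226
grip_force: 30.0
```

jog_arm(
  deltas=[
    {"wx": 0, "wy": 0, "wz": 0, "x": -1, "y": 0, "z": 0, "jaw": -1},
  ],
)

```text
time: 13.18
tool_pos: [0.5799, 0.0594, 0.0804]
tcp_rot: [2.115, 2.322, 0.0]
wrist_force: [0.5, -0.6, -2.2]
finger_gap: 0.227
grip_force: 30.0
```

jog_arm(
  deltas=[
    {"wx": 0, "wy": 0, "wz": 0, "x": -1, "y": 0, "z": 0, "jaw": -1},
  ],
)

```text
time: 13.3
tool_pos: [0.58, 0.0584, 0.0804]
tcp_rot: [2.116, 2.322, -0.0]
wrist_force: [0.2, -0.1, -2.4]
finger_gap: 0.224
grip_force: 30.0
```

```bash
python3 -c "
from h import *
V()"
```

```text
t13.30 vise x -94.8 y 0.3 tcpz 80.4 mm | F along x 0.1 y 0.2 z -2.4 T [ 0.043 -0.065  0.035]
```

jog_arm(
  deltas=[
    {"wx": 0, "wy": 0, "wz": 0, "x": -1, "y": 0, "z": 0, "jaw": -1},
  ],
)

```text
time: 13.42
tool_pos: [0.5801, 0.0573, 0.0805]
tcp_rot: [2.116, 2.322, 0.0]
wrist_force: [-0.3, -0.4, -2.2]
finger_gap: 0.228
grip_force: 30.0
```

jog_arm(
  deltas=[
    {"wx": 0, "wy": 0, "wz": 0, "x": -1, "y": 0, "z": 0, "jaw": -1},
  ],
)

```text
time: 13.55
tool_pos: [0.5802, 0.0563, 0.0805]
tcp_rot: [2.116, 2.322, 0.0]
wrist_force: [0.0, 0.4, -2.8]
finger_gap: 0.226
grip_force: 30.0
```

jog_arm(
  deltas=[
    {"wx": 0, "wy": 0, "wz": 0, "x": -1, "y": 0, "z": 0, "jaw": -1},
  ],
)

```text
time: 13.68
tool_pos: [0.5803, 0.0553, 0.0805]
tcp_rot: [2.116, 2.322, 0.0]
wrist_force: [0.5, 0.3, -3.0]
finger_gap: 0.226
grip_force: 30.0
```

```bash
python3 -c "
from h import *
V()"
```

```text
t13.68 vise x -91.7 y 0.3 tcpz 80.5 mm | F along x -0.3 y 0.5 z -3.0 T [ 0.016 -0.088 -0.008]
```

The tip is about 5 mm past the face line with no force, so it looks to be in the bore. I'll continue gently to the bush.

jog_arm(
  deltas=[
    {"wx": 0, "wy": 0, "wz": 0, "x": -1, "y": 0, "z": 0, "jaw": -1},
    {"wx": 0, "wy": 0, "wz": 0, "x": -1, "y": 0, "z": 0, "jaw": -1},
  ],
)

```text
time: 13.92
tool_pos: [0.5805, 0.0533, 0.0805]
tcp_rot: [2.116, 2.322, -0.0]
wrist_force: [0.1, 0.5, -3.6]
finger_gap: 0.226
grip_force: 30.0
```

jog_arm(
  deltas=[
    {"wx": 0, "wy": 0, "wz": 0, "x": -1, "y": 0, "z": 0, "jaw": -1},
  ],
)

```text
time: 14.05
tool_pos: [0.5806, 0.0523, 0.0805]
tcp_rot: [2.116, 2.322, -0.0]
wrist_force: [-0.0, 0.3, -1.6]
finger_gap: 0.225
grip_force: 30.0
```

jog_arm(
  deltas=[
    {"wx": 0, "wy": 0, "wz": 0, "x": -1, "y": 0, "z": 0, "jaw": -1},
  ],
)

```text
time: 14.18
tool_pos: [0.5806, 0.0513, 0.0805]
tcp_rot: [2.116, 2.322, -0.0]
wrist_force: [-0.3, -0.4, -2.1]
finger_gap: 0.222
grip_force: 30.0
```

```bash
python3 -c "
from h import *
V()"
```

```text
t14.18 vise x -87.7 y 0.3 tcpz 80.5 mm | F along x 0.3 y -0.3 z -2.1 T [-0.011 -0.083 -0.005]
```

jog_arm(
  deltas=[
    {"wx": 0, "wy": 0, "wz": 0, "x": -1, "y": 0, "z": 0, "jaw": -1},
  ],
)

```text
time: 14.3
tool_pos: [0.5807, 0.0503, 0.0805]
tcp_rot: [2.116, 2.322, -0.0]
wrist_force: [0.1, -1.1, -2.3]
finger_gap: 0.224
grip_force: 30.0
```

jog_arm(
  deltas=[
    {"wx": 0, "wy": 0, "wz": 0, "x": -1, "y": 0, "z": 0, "jaw": -1},
  ],
)

```text
time: 14.42
tool_pos: [0.5808, 0.0493, 0.0805]
tcp_rot: [2.116, 2.322, -0.0]
wrist_force: [-0.1, -0.2, -2.8]
finger_gap: 0.225
grip_force: 30.0
```

jog_arm(
  deltas=[
    {"wx": 0, "wy": 0, "wz": 0, "x": -1, "y": 0, "z": 0, "jaw": -1},
  ],
)

```text
time: 14.55
tool_pos: [0.5809, 0.0483, 0.0804]
tcp_rot: [2.116, 2.322, -0.0]
wrist_force: [0.1, -0.6, -1.9]
finger_gap: 0.222
grip_force: 30.0
```

jog_arm(
  deltas=[
    {"wx": 0, "wy": 0, "wz": 0, "x": -1, "y": 0, "z": 0, "jaw": -1},
  ],
)

```text
time: 14.68
tool_pos: [0.581, 0.0474, 0.0805]
tcp_rot: [2.116, 2.322, -0.0]
wrist_force: [0.0, -0.1, -2.2]
finger_gap: 0.227
grip_force: 30.0
```

```bash
python3 -c "
from h import *
V()"
```

```text
t14.68 vise x -83.7 y 0.3 tcpz 80.5 mm | F along x 0.1 y 0.0 z -2.2 T [ 0.035 -0.099 -0.039]
```

jog_arm(
  deltas=[
    {"wx": 0, "wy": 0, "wz": 0, "x": -1, "y": 0, "z": 0, "jaw": -1},
  ],
)

```text
time: 14.8
tool_pos: [0.581, 0.0471, 0.0804]
tcp_rot: [-2.116, -2.321, -0.001]
wrist_force: [-0.3, 2.8, -2.9]
finger_gap: 0.226
grip_force: 30.0
```

jog_arm(
  deltas=[
    {"wx": 0, "wy": 0, "wz": 0, "x": -1, "y": 0, "z": 0, "jaw": -1},
  ],
)

```text
time: 14.92
tool_pos: [0.581, 0.047, 0.0804]
tcp_rot: [-2.115, -2.32, -0.003]
wrist_force: [-0.1, 5.9, -1.5]
finger_gap: 0.226
grip_force: 30.0
```

jog_arm(
  deltas=[
    {"wx": 0, "wy": 0, "wz": 0, "x": -1, "y": 0, "z": 0, "jaw": -1},
  ],
)

```text
time: 15.05
tool_pos: [0.581, 0.047, 0.0804]
tcp_rot: [-2.115, -2.319, -0.005]
wrist_force: [0.8, 8.5, -2.2]
finger_gap: 0.229
grip_force: 30.0
```

```bash
python3 -c "
from h import *
V()"
```

```text
t15.05 vise x -83.4 y 0.2 tcpz 80.4 mm | F along x -8.4 y 1.6 z -2.2 T [1.537 0.059 0.051]
```

Bush found at tool x = -83.4, stiffness about 3 N/mm. I'll push steadily.

jog_arm(
  deltas=[
    {"wx": 0, "wy": 0, "wz": 0, "x": -0.8, "y": 0, "z": 0, "jaw": -1},
  ],
)

```text
time: 15.18
tool_pos: [0.5809, 0.047, 0.0804]
tcp_rot: [-2.114, -2.317, -0.006]
wrist_force: [0.9, 10.2, -1.6]
finger_gap: 0.222
grip_force: 30.0
```

jog_arm(
  deltas=[
    {"wx": 0, "wy": 0, "wz": 0, "x": -0.8, "y": 0, "z": 0, "jaw": -1},
  ],
)

```text
time: 15.3
tool_pos: [0.581, 0.0469, 0.0804]
tcp_rot: [-2.114, -2.317, -0.008]
wrist_force: [-1.1, 11.7, -2.3]
finger_gap: 0.225
grip_force: 30.0
```

jog_arm(
  deltas=[
    {"wx": 0, "wy": 0, "wz": 0, "x": -0.8, "y": 0, "z": 0, "jaw": -1},
  ],
)

```text
time: 15.42
tool_pos: [0.581, 0.0463, 0.0804]
tcp_rot: [-2.114, -2.317, -0.008]
wrist_force: [-0.5, 10.9, -1.8]
finger_gap: 0.224
grip_force: 30.0
```

```bash
python3 -c "
from h import *
V()"
```

```text
t15.43 vise x -82.6 y 0.2 tcpz 80.4 mm | F along x -10.9 y 0.6 z -1.8 T [ 2.017 -0.02   0.029]
```

jog_arm(
  deltas=[
    {"wx": 0, "wy": 0, "wz": 0, "x": -1, "y": 0, "z": 0, "jaw": -1},
    {"wx": 0, "wy": 0, "wz": 0, "x": -1, "y": 0, "z": 0, "jaw": -1},
    {"wx": 0, "wy": 0, "wz": 0, "x": -1, "y": 0, "z": 0, "jaw": -1},
  ],
)

```text
time: 15.8
tool_pos: [0.5812, 0.0434, 0.0804]
tcp_rot: [-2.114, -2.317, -0.008]
wrist_force: [-0.4, 11.7, -1.3]
finger_gap: 0.224
grip_force: 30.0
```

jog_arm(
  deltas=[
    {"wx": 0, "wy": 0, "wz": 0, "x": -1, "y": 0, "z": 0, "jaw": -1},
    {"wx": 0, "wy": 0, "wz": 0, "x": -1, "y": 0, "z": 0, "jaw": -1},
    {"wx": 0, "wy": 0, "wz": 0, "x": -1, "y": 0, "z": 0, "jaw": -1},
    {"wx": 0, "wy": 0, "wz": 0, "x": -1, "y": 0, "z": 0, "jaw": -1},
  ],
)

```text
time: 16.3
tool_pos: [0.5816, 0.0394, 0.0804]
tcp_rot: [-2.114, -2.317, -0.008]
wrist_force: [0.3, 11.0, -1.8]
finger_gap: 0.226
grip_force: 30.0
```

```bash
python3 -c "
from h import *
V()"
```

```text
t16.30 vise x -75.7 y 0.1 tcpz 80.4 mm | F along x -10.9 y 1.3 z -1.8 T [ 2.035 -0.046  0.053]
```

Steady at 11 N. About 20 mm more to go.

jog_arm(
  deltas=[
    {"wx": 0, "wy": 0, "wz": 0, "x": -1.2, "y": 0, "z": 0, "jaw": -1},
    {"wx": 0, "wy": 0, "wz": 0, "x": -1.2, "y": 0, "z": 0, "jaw": -1},
    {"wx": 0, "wy": 0, "wz": 0, "x": -1.2, "y": 0, "z": 0, "jaw": -1},
    {"wx": 0, "wy": 0, "wz": 0, "x": -1.2, "y": 0, "z": 0, "jaw": -1},
    {"wx": 0, "wy": 0, "wz": 0, "x": -1.2, "y": 0, "z": 0, "jaw": -1},
  ],
)

```text
time: 16.92
tool_pos: [0.5821, 0.0335, 0.0804]
tcp_rot: [-2.113, -2.317, -0.008]
wrist_force: [0.2, 11.8, -2.0]
finger_gap: 0.224
grip_force: 30.0
```

jog_arm(
  deltas=[
    {"wx": 0, "wy": 0, "wz": 0, "x": -1.2, "y": 0, "z": 0, "jaw": -1},
    {"wx": 0, "wy": 0, "wz": 0, "x": -1.2, "y": 0, "z": 0, "jaw": -1},
    {"wx": 0, "wy": 0, "wz": 0, "x": -1.2, "y": 0, "z": 0, "jaw": -1},
    {"wx": 0, "wy": 0, "wz": 0, "x": -1.2, "y": 0, "z": 0, "jaw": -1},
    {"wx": 0, "wy": 0, "wz": 0, "x": -1.2, "y": 0, "z": 0, "jaw": -1},
  ],
)

```text
time: 17.55
tool_pos: [0.5827, 0.0275, 0.0803]
tcp_rot: [-2.113, -2.317, -0.008]
wrist_force: [-1.1, 11.8, -1.4]
finger_gap: 0.225
grip_force: 30.0
```

```bash
python3 -c "
from h import *
V()"
```

```text
t17.55 vise x -63.8 y 0.1 tcpz 80.3 mm | F along x -11.9 y 0.0 z -1.4 T [ 2.031 -0.066  0.023]
```

jog_arm(
  deltas=[
    {"wx": 0, "wy": 0, "wz": 0, "x": -1.2, "y": 0, "z": 0, "jaw": -1},
    {"wx": 0, "wy": 0, "wz": 0, "x": -1.2, "y": 0, "z": 0, "jaw": -1},
    {"wx": 0, "wy": 0, "wz": 0, "x": -1.2, "y": 0, "z": 0, "jaw": -1},
    {"wx": 0, "wy": 0, "wz": 0, "x": -1.2, "y": 0, "z": 0, "jaw": -1},
    {"wx": 0, "wy": 0, "wz": 0, "x": -1.2, "y": 0, "z": 0, "jaw": -1},
  ],
)

```text
time: 18.18
tool_pos: [0.5832, 0.0215, 0.0803]
tcp_rot: [-2.113, -2.317, -0.008]
wrist_force: [0.5, 11.8, -2.6]
finger_gap: 0.224
grip_force: 30.0
```

jog_arm(
  deltas=[
    {"wx": 0, "wy": 0, "wz": 0, "x": -1, "y": 0, "z": 0, "jaw": -1},
    {"wx": 0, "wy": 0, "wz": 0, "x": -1, "y": 0, "z": 0, "jaw": -1},
    {"wx": 0, "wy": 0, "wz": 0, "x": 0, "y": 0, "z": 0, "jaw": -1},
  ],
)

```text
time: 18.55
tool_pos: [0.5834, 0.0193, 0.0803]
tcp_rot: [-2.114, -2.317, -0.007]
wrist_force: [0.6, 11.3, -1.0]
finger_gap: 0.224
grip_force: 30.0
```

```bash
python3 -c "
from h import *
V();w=snap('wrist','w6');t=snap('top','t6');s=snap('scene','s6'); o=load('w5')
im=np.zeros((600,800,3),np.uint8)
im[:300,:200]=o['img'][180:480,220:420,::-1]; im[300:,:200]=w['img'][180:480,220:420,::-1]
im[:300,200:]=cv2.resize(t['img'][175:225,320:420,::-1],(600,300),interpolation=2)
im[300:,200:]=cv2.resize(s['img'][180:240,320:440,::-1],(600,300),interpolation=2)
cv2.imwrite('pics/c6.png',im)"
```

```text
t18.55 vise x -55.5 y 0.0 tcpz 80.3 mm | F along x -11.2 y 1.6 z -1.0 T [ 1.939 -0.06   0.08 ]
```

View pics/c6.png

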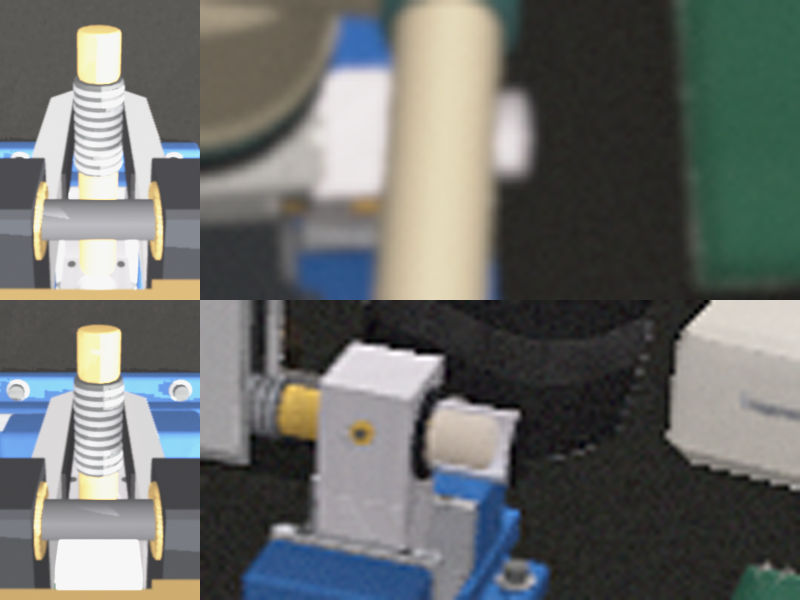

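The bush is visible in the tube at (465,440), and the drift has not slipped in the fingers, the tail end staying at the same row. I'll go 3 mm more for margin, then draw out.

jog_arm(
  deltas=[
    {"wx": 0, "wy": 0, "wz": 0, "x": -1, "y": 0, "z": 0, "jaw": -1},
    {"wx": 0, "wy": 0, "wz": 0, "x": -1, "y": 0, "z": 0, "jaw": -1},
    {"wx": 0, "wy": 0, "wz": 0, "x": -1, "y": 0, "z": 0, "jaw": -1},
    {"wx": 0, "wy": 0, "wz": 0, "x": 0, "y": 0, "z": 0, "jaw": -1},
  ],
)

```text
time: 19.2
tool_pos: [0.5837, 0.0163, 0.0803]
tcp_rot: [-2.113, -2.317, -0.007]
wrist_force: [0.9, 11.0, -2.5]
finger_gap: 0.226
grip_force: 30.0
```

jog_arm(
  deltas=[
    {"wx": 0, "wy": 0, "wz": 0, "x": 4, "y": 0, "z": 0, "jaw": -1},
    {"wx": 0, "wy": 0, "wz": 0, "x": 4, "y": 0, "z": 0, "jaw": -1},
    {"wx": 0, "wy": 0, "wz": 0, "x": 4, "y": 0, "z": 0, "jaw": -1},
  ],
)

```text
time: 19.58
tool_pos: [0.5832, 0.0237, 0.0805]
tcp_rot: [2.115, 2.322, -0.001]
wrist_force: [0.4, -0.1, -1.8]
finger_gap: 0.226
grip_force: 30.0
```

```bash
python3 -c "
from h import *
V()"
```

```text
t19.57 vise x -60.0 y 0.3 tcpz 80.5 mm | F along x 0.1 y 0.4 z -1.8 T [-0.02  -0.077  0.052]
```

jog_arm(
  deltas=[
    {"wx": 0, "wy": 0, "wz": 0, "x": 7, "y": 0, "z": 0, "jaw": -1},
    {"wx": 0, "wy": 0, "wz": 0, "x": 7, "y": 0, "z": 0, "jaw": -1},
    {"wx": 0, "wy": 0, "wz": 0, "x": 7, "y": 0, "z": 0, "jaw": -1},
    {"wx": 0, "wy": 0, "wz": 0, "x": 7, "y": 0, "z": 0, "jaw": -1},
    {"wx": 0, "wy": 0, "wz": 0, "x": 8, "y": 0, "z": 0, "jaw": -1},
    {"wx": 0, "wy": 0, "wz": 0, "x": 8, "y": 0, "z": 0, "jaw": -1},
    {"wx": 0, "wy": 0, "wz": 0, "x": 8, "y": 0, "z": 0, "jaw": -1},
    {"wx": 0, "wy": 0, "wz": 0, "x": 8, "y": 0, "z": 0, "jaw": -1},
  ],
)

```text
time: 20.58
tool_pos: [0.5775, 0.0844, 0.0804]
tcp_rot: [2.116, 2.322, -0.0]
wrist_force: [-0.4, 0.3, -1.7]
finger_gap: 0.228
grip_force: 30.0
```

```bash
python3 -c "
from h import *
V(); print(env.get_state()['tool_pos'])"
```

```text
t20.57 vise x -120.9 y 0.2 tcpz 80.4 mm | F along x -0.3 y -0.4 z -1.7 T [-0.025 -0.123 -0.014]
[0.57750392 0.08440173 0.08043506]
```

jog_arm(
  deltas=[
    {"wx": 0, "wy": 0, "wz": 0, "x": 0, "y": 0, "z": -40, "jaw": -1},
    {"wx": 0, "wy": 0, "wz": 0.079, "x": 0, "y": 0, "z": -45, "jaw": -1},
    {"wx": 0, "wy": 0, "wz": 0, "x": 30, "y": -14.5, "z": 0, "jaw": -1},
    {"wx": 0, "wy": 0, "wz": 0, "x": 45, "y": -21.8, "z": 0, "jaw": -1},
    {"wx": 0, "wy": 0, "wz": 0, "x": 45, "y": -21.8, "z": 0, "jaw": -1},
    {"wx": 0, "wy": 0, "wz": 0, "x": 45, "y": -21.8, "z": 0, "jaw": -1},
    {"wx": 0, "wy": 0, "wz": 0, "x": 38, "y": -18.2, "z": 0, "jaw": -1},
    {"wx": 0, "wy": 0, "wz": 0, "x": 0, "y": 0, "z": 0, "jaw": -1},
    {"wx": 0, "wy": 0, "wz": 0, "x": 0, "y": 0, "z": 0, "jaw": -1},
    {"wx": 0, "wy": 0, "wz": 0, "x": 0, "y": 0, "z": 0, "jaw": -1},
  ],
)

```text
time: 21.82
tool_pos: [0.4772, 0.2846, 0.1654]
tcp_rot: [2.207, 2.235, -0.0]
wrist_force: [-0.1, -1.3, -2.4]
finger_gap: 0.227
grip_force: 30.0
```

```bash
python3 -c "
from h import *
st=env.get_state(); print(st['tool_pos'],st['tcp_rot'])
w=snap('wrist','w7')"
```

```text
[0.47721508 0.28455632 0.16538729] [ 2.20679722e+00  2.23521223e+00 -3.73342088e-04]
```

View pics/w7.png

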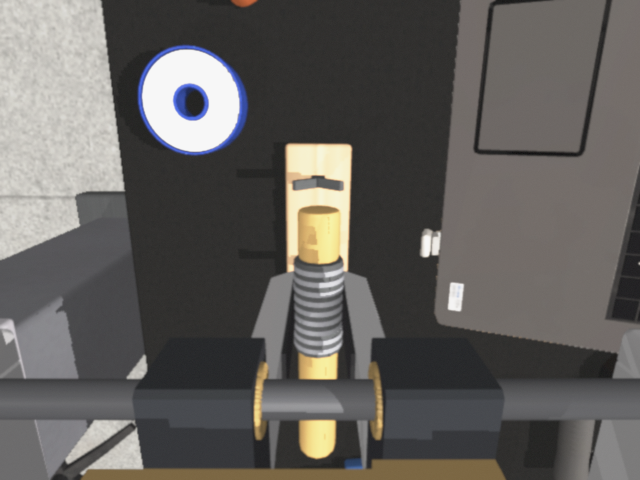

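The drift sits above the stand, in line with the rear fork at (318,184). I'll lower it.

jog_arm(
  deltas=[
    {"wx": 0, "wy": 0, "wz": 0, "x": 1.2, "y": -0.6, "z": 30, "jaw": -1},
    {"wx": 0, "wy": 0, "wz": 0, "x": 0, "y": 0, "z": 40, "jaw": -1},
    {"wx": 0, "wy": 0, "wz": 0, "x": 0, "y": 0, "z": 35, "jaw": -1},
    {"wx": 0, "wy": 0, "wz": 0, "x": 0, "y": 0, "z": 20, "jaw": -1},
    {"wx": 0, "wy": 0, "wz": 0, "x": 0, "y": 0, "z": 6, "jaw": -1},
    {"wx": 0, "wy": 0, "wz": 0, "x": 0, "y": 0, "z": 4, "jaw": -1},
    {"wx": 0, "wy": 0, "wz": 0, "x": 0, "y": 0, "z": 0, "jaw": -1},
  ],
)

```text
time: 22.75
tool_pos: [0.4767, 0.2867, 0.0311]
tcp_rot: [2.206, 2.236, 0.002]
wrist_force: [-0.5, -0.5, -2.2]
finger_gap: 0.223
grip_force: 30.0
```

jog_arm(
  deltas=[
    {"wx": 0, "wy": 0, "wz": 0, "x": 0, "y": 0, "z": 2, "jaw": -1},
    {"wx": 0, "wy": 0, "wz": 0, "x": 0, "y": 0, "z": 1, "jaw": -1},
    {"wx": 0, "wy": 0, "wz": 0, "x": 0, "y": 0, "z": 1, "jaw": -1},
  ],
)

```text
time: 23.12
tool_pos: [0.4761, 0.2867, 0.0266]
tcp_rot: [2.206, 2.237, 0.001]
wrist_force: [-0.9, 0.4, -3.4]
finger_gap: 0.225
grip_force: 30.0
```

jog_arm(
  deltas=[
    {"wx": 0, "wy": 0, "wz": 0, "x": -0.8, "y": 0.5, "z": 0.9, "jaw": -1},
    {"wx": 0, "wy": 0, "wz": 0, "x": 0, "y": 0, "z": 0, "jaw": -1},
  ],
)

```text
time: 23.38
tool_pos: [0.4767, 0.2861, 0.0257]
tcp_rot: [-2.206, -2.236, -0.001]
wrist_force: [-1.0, 2.0, -0.7]
finger_gap: 0.225
grip_force: 30.0
```

jog_arm(
  deltas=[
    {"wx": 0, "wy": 0, "wz": 0, "x": 0, "y": 0, "z": 0, "jaw": -0.4},
    {"wx": 0, "wy": 0, "wz": 0, "x": 0, "y": 0, "z": 0, "jaw": -0.1},
    {"wx": 0, "wy": 0, "wz": 0, "x": 0, "y": 0, "z": 0, "jaw": 0.4},
    {"wx": 0, "wy": 0, "wz": 0, "x": 0, "y": 0, "z": 0, "jaw": 1},
    {"wx": 0, "wy": 0, "wz": 0, "x": 0, "y": 0, "z": 0, "jaw": 1},
    {"wx": 0, "wy": 0, "wz": 0, "x": 0, "y": 0, "z": 0, "jaw": 1},
    {"wx": 0, "wy": 0, "wz": 0, "x": 0, "y": 0, "z": -15, "jaw": 1},
    {"wx": 0, "wy": 0, "wz": 0, "x": 0, "y": 0, "z": -40, "jaw": 1},
    {"wx": 0, "wy": 0, "wz": 0, "x": -15, "y": 0, "z": -50, "jaw": 1},
    {"wx": 0, "wy": 0, "wz": 0, "x": -20, "y": 0, "z": -50, "jaw": 1},
    {"wx": 0, "wy": 0, "wz": 0, "x": 0, "y": 0, "z": 0, "jaw": 1},
    {"wx": 0, "wy": 0, "wz": 0, "x": 0, "y": 0, "z": 0, "jaw": 1},
  ],
)

```text
time: 24.88
tool_pos: [0.4766, 0.2508, 0.1807]
tcp_rot: [-2.206, -2.237, -0.0]
wrist_force: [0.2, 1.6, 0.1]
finger_gap: 0.999
grip_force: 0.0
```

```bash
python3 - <<'E'
from h import *
print(env.get_state()["tool_pos"])
s=snap("wrist","w8"); hsv=cv2.cvtColor(s["img"],cv2.COLOR_RGB2HSV)
m=cv2.inRange(hsv,(15,115,100),(35,255,255)); m[:,:290]=0;m[:,350:]=0;m[:100]=0;m[290:]=0
for c in sorted(cv2.findContours(m,0,1)[0],key=cv2.contourArea)[-2:]:
    print(cv2.minAreaRect(onplane(s,c.reshape(-1,2),.045)[:,:2].astype(np.float32)))
sc=snap("scene","s8")
im=np.zeros((480,800,3),np.uint8); im[:,:400]=cv2.resize(s["img"][80:320,220:420,::-1],(400,480)); im[:,400:]=cv2.resize(sc["img"][180:300,310:410,::-1],(400,480),interpolation=2)
cv2.imwrite("pics/c8.png",im)
E
```

```text
[0.47663769 0.25081943 0.18070108]
((0.4698655307292938, 0.3202902674674988), (0.004769396502524614, 0.02081133797764778), 0.5981478095054626)
((0.47612833976745605, 0.23397549986839294), (0.018305454403162003, 0.05889051407575607), 0.7686808705329895)
```

View pics/c8.png

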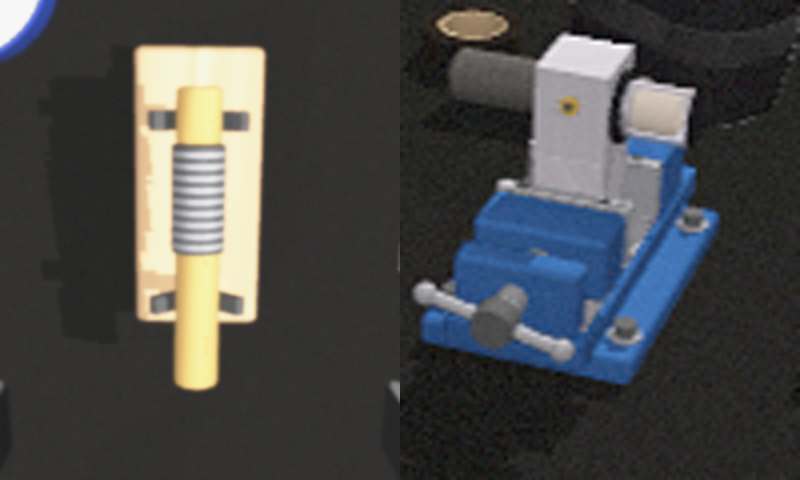

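The drift lies back in both forks (shaft centre (0.4761, 0.2340), as at the start), and the bush is clear of the block in the tube at (655,112). I'm handing in.

```bash
python3 -c "
from plant import env
print(env.hand_in())"
```

```text
the job is handed in; nothing more can be done
None
```

The worn bush is out of the block and in the catch tube, pushed at a steady 11–12 N, and the drift is back in its two forks as it lay; I handed the job in at about 25 s, and the hand-in gave no verdict.

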